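# Lock the dial fixture by feel

### The job

Lock the slide of the sloping green dial fixture: take the red-handled pin punch out of its wooden stand, slide its tip along the bottom of the fixture's groove until it drops into the sunk hole that cannot be made out black on black, and press the locking pin in that hole fully home. Then stand the punch back in its stand and let go, leaving the other things on the bench where they are.

Things in the scene. Friction and masses are not known exactly. Their poses are not given: they have to be found in the camera images.
- panel: Green sloping top block of the dial fixture, 124 mm wide, 76 mm up the slope, screwed down. Origin: centre of the floor of the groove across its middle. z: square out of the face, 35 degrees from vertical, leaning to the robot's side; y: along the groove; x: up the slope. The face lies at z = +5 mm. Groove floor 8 mm wide, then upright walls, edges flaring at 45 degrees to about 17 mm.
- groove_left (a point): The +y end of the groove floor, 28 mm from the panel's origin; the groove is 56 mm long. Its floor is the top of a black slide bar, stiffly held. In the bar is one square hole, 8 x 8 mm, as wide as the groove floor, running straight along the panel's -z; its centre is at x = 0 and somewhere between y = -16 and +16 mm in the panel's frame, different each time. Its walls are 18 mm deep.
- lock_pin (a joint): How far the locking pin in the slide's hole has been pushed along the panel's -z, in m: 0 = as high as it comes, 0.008 = fully home on its stop; starts at 0 to 0.001. Its flat black head, 7 mm across, lies 6 mm + this value below the groove floor. It resists with about 4 N of friction and stays where it is left.
- punch: Pin punch, 115 mm long, 50 g, round: straight 4 mm steel tip for 24 mm, a cone from 24 to 34 mm, then a red handle 12 mm thick up to 115 mm with thin steel bands. Origin: end of the tip; z along the punch from tip to handle. It stands tip down in the stand, the tip on the floor of the hole; the top 60 mm of the handle stands out above the stand.
- stand: Wooden punch stand, 46 x 46 mm block, 60 mm high, on a thin 56 mm black rubber foot, fixed to the bench. Origin: centre of its underside, z up. A square hole 15 x 15 mm goes straight down from the middle of its top; the hole's floor is 5 mm above the origin.
- gilt_movement: bystander, leave alone: gilt round watch movement, 49 mm across, 6 mm high, loose; origin under its middle
- tweezers: bystander, leave alone: steel tweezers, 122 x 12 x 5 mm, loose; origin under the middle, length along y
- grey_tin: bystander, leave alone: round grey-beige parts tin, 34 mm across, 26 mm high, loose; origin under its middle
- glass_jar: bystander, leave alone: small glass jar with pale lid, 41 mm across, 48 mm high, loose; origin under its middle
- steel_drum: bystander, leave alone: round steel drum with a black line, 33 mm across, 21 mm high, loose; origin under its middle
- black_bezel: bystander, leave alone: flat black watch bezel, 44 mm across, 5 mm high, loose; origin under its middle

How it is judged:
By the outcome, as a careful person would: the job done as asked, in the order asked, and still so for the second after the job is handed in, with the robot touching nothing.
It also fails if it takes over 64 s, if anything falls off the work surface, if the arm or the gripper's body presses on something with over 40 N, if the wrist force passes 120 N, or if a joint passes its speed limit or range.

### The arm

A 6-joint arm with a two-finger parallel gripper is mounted at the origin on a cart in front of the work surface, level with it; the furniture and walls round the work are solid. World frame = base frame: x ahead of the robot, y to its left, z up, the work surface at z = 0. Lengths are in m, angles in degrees, forces in N, time in s.
With the tool pointing down it reaches from about 0.35 to 0.875 m from the base axis. Payload 4.2 kg.
Tool frame: the origin (TCP) lies midway between the tips of the shut fingers; the grasp point (between the pads) lies 19 mm behind it; z points along the fingers, y is the line along which they close (so a half turn about z gives the same grasp; the last joint's range is limited). The gripper opens to 87 mm and grips with 3 to 60 N. Pads are 19 mm wide; open, the fingers measure 117 mm over their backs; the gripper's body (75 mm by 190 mm) begins 51 mm behind the grasp point.
Start: joints at [14.817, 22.042, 0.453, 0, -68.411, -14.817], TCP at [0.625, 0, 0.223] pointing down, gripper open.
Joint ranges: [-179.83, 179.83], [-69.29, 118.12], [-61.27, 80.66], [-181.25, 117.63], [-171.15, -9.14], [-177.46, 177.46]. Speed limits (degrees/s): [159.86, 159.86, 180, 180, 180, 180].

### API

Orientations are given as a 3x3 rotation matrix whose columns are the frame's x, y, z axes.
In Python, from station import sense, capture, finish_job, silhouettes, landmark_of gives the robot as it stands.
- The arm moves only by the tool step_arm, never from a script. Its arguments are lists of equal length, an entry for each row: "linear": the shift along the tool's x, y, z in mm, a list of three; "delta_rot": the turn, a rotation vector about the tool's x, y, z in rad, a list of three; "grip": the finger opening in mm, from 0 to 87. A call has 1 to 10 rows; each row shifts and turns the commanded pose from where the row before left it, along the tool's axes as they then stand; what a row does not reach is not made up. A row lasts 1/8 s, in which the tool goes at most 62.5 mm and 10.7 degrees, less where a joint would pass 70% of its speed; a pose out of reach is approached as far as the arm can. A call with a gripper value outside its range is refused whole. The fingers move at their own pace and stop on an object; the grip force is fixed at half the most. Time passes only in rows, so rows that do not move let the fingers close. It gives the time, the measured TCP pose, the force, the opening and the grip force at its end, in the units of the state.
- sense(): the state, without advancing time (a new reading comes with each control period).
- capture(name): name is "scene" or "side" or "wrist"; returns a dict with "img" (420x560x3 uint8, red, green, blue), "fx", "fy", "cx", "cy" (pixels), "k1" (the pictures are not rectified: a ray, as slopes to the right and down, at radius r is drawn at 1 + k1 r^2 times it, then the intrinsics apply), "world_to_cam" (4x4, takes a point from world to camera coordinates); the wrist camera has in their place "mount" (4x4, takes a point from camera to tool coordinates, whose origin is the TCP and whose axes are the flange's). Camera axes: x right, y up, looking along -z (the intrinsics and any distortion apply to the point x, -y, -z); pixel columns grow to the right and rows downward; lengths in m; the calibration is good to about 2 mm. A picture is of the moment at which its call begins: read the wrist's pose just before it. There is no depth.
- finish_job(): hands the job in; it is judged then, once.
Trained networks look in the newest picture that a camera, given by its name, has taken for a name from the list of things; names that differ only in an ending like _2 or _b are one class to them, and where a whole thing is asked for, a point or a joint stands for the part that bears it (a point fixed in the world has none). Each returns a list of dicts, best first, with "score" (0 to 1); they miss things now and then, are a little off and sometimes report something else, mostly with a low value. They report only what shows in the picture. A call takes as long as a camera call.
- silhouettes(camera, label): "mask" (420x560 bool, what is visible of it) and "point" ([column, row] in pixels, amid what is visible of it).
- landmark_of(camera, label): "point" ([column, row] in pixels: a listed point, or the origin of a listed thing).
The state is a dict: "time_s": time; "joints": joint angles; "joint_velocities": joint speeds; "effort": joint torques, N m; "tcp_pos": TCP position; "ee_rot": TCP orientation; "wrist_force": force on the tool from outside, world axes, zero at the start; "moment": the same for the moment, N m; "gripper_width": opening from 0.0 (shut) to 1.0 (fully open); "gripper_force": force on a finger pad.
Only numpy, scipy, OpenCV 4.12 (cv2) and the standard library are available. Lean on these libraries where they do the work, as an engineer would, in place of code of your own. Each camera call takes 0.05 s, during which the arm holds its last target. There are 200 camera calls.

## Working session

There is one attempt and no reset: what is moved stays moved. The work goes in short steps, Python scripts to look and compute and a tool call to move; the robot and the scene stay as the last step left them, time stands still between calls to the robot, and variables do not carry over. Pictures are saved under pics/ and viewed, at most 12 in all, crops included, and the job is handed in when it is done.

Besides the shell and the picture viewer there is one more tool, called after "Request:" as name(argument=value, ...) on one line, values as JSON. step_arm: Moves the arm, as the interface text tells. Its arguments: {"type":"object","properties":{"linear":{"type":"array"},"delta_rot":{"type":"array"},"grip":{"type":"array"}},"required":["linear","delta_rot","grip"]}

```bash
ls; mkdir -p pics
cat > h.py <<'E'
import numpy as np, cv2
from station import sense, capture, finish_job, silhouettes, landmark_of
def cam(name):
    s=sense(); c=capture(name)
    if name=="wrist":
        T=np.eye(4); T[:3,:3]=s["ee_rot"]; T[:3,3]=s["tcp_pos"]
        c["c2w"]=T@np.array(c["mount"])
    else: c["c2w"]=np.linalg.inv(np.array(c["world_to_cam"]))
    return c
def ray(c,p):
    K=np.array([[c["fx"],0,c["cx"]],[0,c["fy"],c["cy"]],[0,0,1.]])
    u=((p[0]-c["cx"])/c["fx"],(p[1]-c["cy"])/c["fy"]); u=np.array(u); v=u.copy()
    for _ in range(20): v=u/(1+c["k1"]*(v@v))
    d=c["c2w"][:3,:3]@np.array([v[0],-v[1],-1]); return c["c2w"][:3,3],d/np.linalg.norm(d)
def proj(c,P):
    q=np.linalg.inv(c["c2w"])@np.append(P,1); v=np.array([q[0],-q[1]])/-q[2]; v=v*(1+c["k1"]*(v@v))
    return np.array([c["fx"]*v[0]+c["cx"],c["fy"]*v[1]+c["cy"]])
def tri(rs):
    A=0;b=0
    for o,d in rs:
        M=np.eye(3)-np.outer(d,d); A=A+M; b=b+M@o
    X=np.linalg.solve(A,b); return X,[np.linalg.norm((np.eye(3)-np.outer(d,d))@(X-o))*1e3 for o,d in rs]
def save(c,f): cv2.imwrite(f,cv2.cvtColor(c["img"],cv2.COLOR_RGB2BGR))
E
python3 - <<'E'
from h import *
cs={n:cam(n) for n in("scene","side","wrist")}
cv2.imwrite("pics/a.png",cv2.cvtColor(cv2.resize(np.hstack([cs["scene"]["img"],cs["side"]["img"]]),(800,300)),cv2.COLOR_RGB2BGR))
save(cs["wrist"],"pics/w.png")
for l in["panel","groove_left","punch","stand"]:
    rs=[]
    for n in cs:
        r=landmark_of(n,l)
        print(l,n,[(np.round(x["point"]),round(x["score"],2)) for x in r[:2]])
        if r and r[0]["score"]>.4: rs.append(ray(cs[n],r[0]["point"]))
    if len(rs)>1:print(tri(rs))
for n in cs: print(n,np.round(cs[n]["c2w"],3).tolist(),cs[n]["fx"])
E
```

```text
pics
panel scene [(array([271., 220.]), 0.68)]
panel side [(array([259., 188.]), 0.85)]
panel wrist [(array([352., 211.]), 0.88), (array([435., 195.]), 0.17)]
(array([0.54187307, 0.02108867, 0.05612549]), [np.float64(3.753452779199383), np.float64(2.9090912853508764), np.float64(4.956030224585063)])
groove_left scene [(array([256., 227.]), 0.88)]
groove_left side [(array([259., 176.]), 0.66)]
groove_left wrist [(array([354., 234.]), 0.96)]
(array([0.54403321, 0.05394953, 0.0500621 ]), [np.float64(1.1241184018449188), np.float64(2.978614128080646), np.float64(3.379888216320012)])
punch scene []
punch side [(array([198., 147.]), 0.72), (array([214., 211.]), 0.5)]
punch wrist []
stand scene [(array([304., 266.]), 0.57)]
stand side [(array([215., 213.]), 0.65), (array([222., 275.]), 0.42)]
stand wrist [(array([436., 198.]), 0.61)]
(array([ 0.42808809,  0.02220286, -0.00290461]), [np.float64(2.103802306254468), np.float64(3.2052511462623086), np.float64(3.7193087125678392)])
scene [[-0.673, 0.322, -0.666, -0.01], [-0.739, -0.272, 0.616, 0.503], [0.017, 0.907, 0.421, 0.425], [0.0, 0.0, 0.0, 1.0]] 382.587721090771
side [[0.965, 0.237, -0.11, 0.485], [-0.261, 0.863, -0.432, -0.401], [-0.007, 0.446, 0.895, 0.818], [0.0, 0.0, 0.0, 1.0]] 392.48909319485284
wrist [[-1.0, 0.001, 0.003, 0.625], [-0.002, -0.954, -0.301, -0.082], [0.003, -0.301, 0.954, 0.384], [0.0, 0.0, 0.0, 1.0]] 312.99296619355266
```

View pics/a.png

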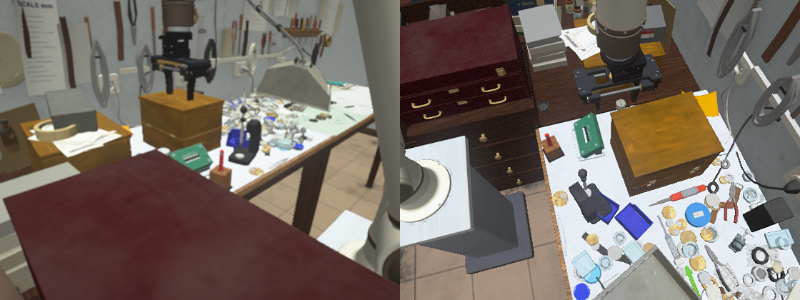

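View pics/w.png

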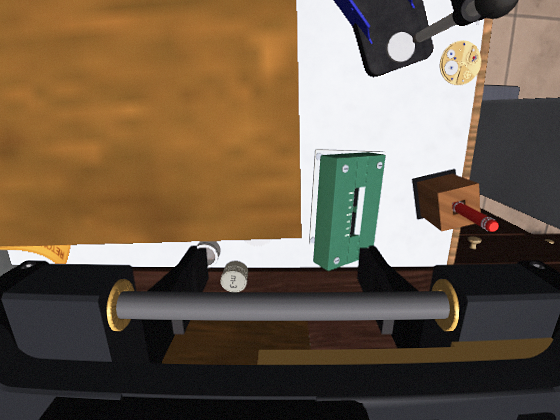

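The wrist view shows the panel (groove about col 357, rows 187–235) and the punch in its stand, with the red top at about (492, 227). The scene and side views show a tall maroon cabinet just beyond the stand and a wooden box at +x.

Run:
```python
from h import *
cs={n:cam(n) for n in("scene","side","wrist")}
print(np.round(sense()["ee_rot"],3).tolist(),np.round(cs["wrist"]["mount"],3).tolist())
print("cab corner",tri([ray(cs["scene"],(217,210)),ray(cs["side"],(172,66))]))
print("box", tri([ray(cs["scene"],(196,132)),ray(cs["side"],(293,147))]), tri([ray(cs["scene"],(196,168)),ray(cs["wrist"],(301,237))]))
rs=[]
for n in cs:
    m=silhouettes(n,"punch")
    if m:
        ys,xs=np.nonzero(m[0]["mask"]); print(n,m[0]["score"],m[0]["point"],xs.min(),xs.max(),ys.min(),ys.max())
def ox(n,p,z):
    o,d=ray(cs[n],p); return np.round(o+d*(z-o[2])/d[2],4)
print("top wrist at z=.12",ox("wrist",(492,227),.12),"stand top centre",ox("wrist",(456,208),.0625))
# crops
a=cs["side"]["img"][30:300,140:420]; b=cs["scene"]["img"][100:370,190:470]
cv2.imwrite("pics/b.png",cv2.cvtColor(cv2.resize(np.hstack([a,b]),(800,386)),cv2.COLOR_RGB2BGR))
```

```text
[[0.0, -1.0, 0.0], [-1.0, -0.0, 0.0], [-0.0, -0.0, -1.0]] [[0.002, 0.954, 0.301, 0.082], [1.0, -0.001, -0.001, -0.0], [-0.001, 0.301, -0.954, -0.162], [0.0, 0.0, 0.0, 1.0]]
cab corner (array([0.4079018 , 0.25411194, 0.21021938]), [np.float64(19.229201229786614), np.float64(19.229201229786586)])
box (array([0.64763392, 0.0674871 , 0.20268541]), [np.float64(55.59583680743282), np.float64(55.59583680743282)]) (array([0.63978104, 0.06882331, 0.1424094 ]), [np.float64(56.886413366136665), np.float64(56.886413366136686)])
scene 0.51 [308.6, 224.8] 307 312 210 239
wrist 0.68 [474.9, 218.1] 454 498 202 231
top wrist at z=.12 [0.4295 0.0175 0.12  ] stand top centre [0.4337 0.0168 0.0625]
```

View pics/b.png

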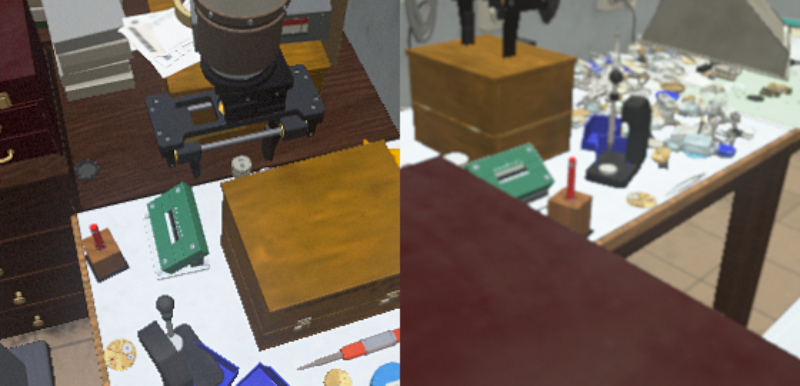

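The stand and punch top are at about (0.43, 0.017). The panel, bystanders and cabinet stay clear of that approach. I'm moving above the stand for a closer look.

Request:
step_arm(linear=[[-4.5, 49, 0], [-4.5, 49, 0], [-4.5, 49, 0], [-4.5, 48, 0], [0, 0, 0], [0, 0, 0]], delta_rot=[[0, 0, 0], [0, 0, 0], [0, 0, 0], [0, 0, 0], [0, 0, 0], [0, 0, 0]], grip=[50, 50, 50, 50, 50, 50])

```text
time_s: 1.8
tcp_pos: [0.4308, 0.0182, 0.2233]
ee_rot: [[0.0, -1.0, 0.002], [-1.0, -0.0, 0.0], [-0.0, -0.002, -1.0]]
wrist_force: [0.0, -0.1, 0.2]
gripper_width: 0.579
gripper_force: 0.0
```

Run:
```python
from h import *
c=cam("wrist"); s=sense(); print(s["tcp_pos"],s["gripper_width"],s["time_s"])
save(c,"pics/w2.png")
def at(p,z):
    o,d=ray(c,p); return np.round(o+d*(z-o[2])/d[2],4)
m=silhouettes("wrist","punch")
for q in m[:2]:
    ys,xs=np.nonzero(q["mask"]); print(q["score"],q["point"],xs.min(),xs.max(),ys.min(),ys.max())
for z in(.06,.12): print(z,proj(c,[.43,.0175,z]))
for l in["stand","panel","groove_left"]:
    r=landmark_of("wrist",l); print(l,[(np.round(x["point"],1),round(x["score"],2)) for x in r[:2]])
    if r: print(at(r[0]["point"],{"stand":0,"panel":.056,"groove_left":.056}[l]))
```

```text
[0.43105517 0.01824906 0.22297979] 0.5756266527022402 1.85
0.62 [285.8, 200.4] 279 292 184 211
0.06 [283.10440064 191.15644492]
0.12 [283.16564538 207.65378142]
stand [(array([286.4, 180.1]), 0.86)]
[0.4258 0.0183 0.    ]
panel [(array([179.6, 194.9]), 0.6)]
[0.5434 0.0229 0.056 ]
groove_left [(array([182.6, 220.2]), 0.63), (array([292.5,  42.9]), 0.53)]
[0.5428 0.0522 0.056 ]
```

View pics/w2.png

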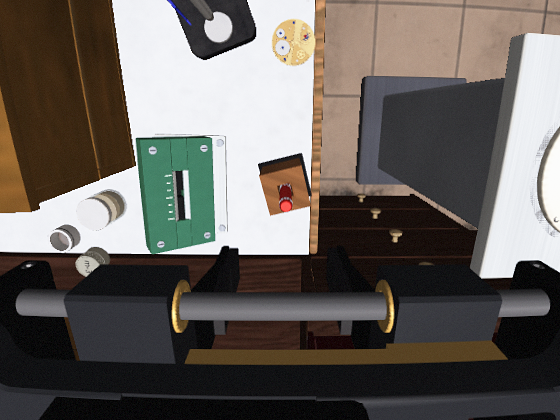

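The view confirms the punch stands upright, top at pixel (286, 206), which puts it at about (0.428, 0.016). I'm descending with that small correction.

Request:
step_arm(linear=[[2, 3, 40], [0, 0, 40], [0, 0, 38], [0, 0, 35], [0, 0, 0], [0, 0, 0], [0, 0, 0], [0, 0, 0], [0, 0, 0]], delta_rot=[[0, 0, 0], [0, 0, 0], [0, 0, 0], [0, 0, 0], [0, 0, 0], [0, 0, 0], [0, 0, 0], [0, 0, 0], [0, 0, 0]], grip=[50, 50, 50, 50, 50, 5, 5, 5, 5])

```text
time_s: 3.18
tcp_pos: [0.4273, 0.0162, 0.0702]
ee_rot: [[-0.0, -1.0, 0.001], [-1.0, 0.0, 0.001], [-0.001, -0.001, -1.0]]
wrist_force: [0.4, 0.2, -0.4]
gripper_width: 0.205
gripper_force: 0.0
```

Request:
step_arm(linear=[[0, 0, 0], [0, 0, 0], [0, 0, 0], [0, 0, 0]], delta_rot=[[0, 0, 0], [0, 0, 0], [0, 0, 0], [0, 0, 0]], grip=[5, 5, 5, 5])

```text
time_s: 3.68
tcp_pos: [0.4273, 0.0161, 0.0698]
ee_rot: [[0.0, -1.0, 0.001], [-1.0, -0.0, 0.0], [-0.0, -0.001, -1.0]]
wrist_force: [0.5, 0.3, 2.7]
gripper_width: 0.13
gripper_force: 30.0
```

Grasped (opening about 11 mm, 30 N). Next I lift clear, move across and tilt 35° toward the panel.

Request:
step_arm(linear=[[0, 0, -25], [0, 0, -35], [0, 0, -35], [-2, -22, 0], [-3, -22, 0], [0, 0, 0], [0, 0, 0], [0, 0, 0], [0, 0, 0], [0, 0, 0]], delta_rot=[[0, 0, 0], [0, 0, 0], [0, 0, 0], [0, 0, 0], [0, 0, 0], [0.1527, 0, 0], [0.1527, 0, 0], [0.1527, 0, 0], [0.1527, 0, 0], [0, 0, 0]], grip=[5, 5, 5, 5, 5, 5, 5, 5, 5, 5])

```text
time_s: 4.92
tcp_pos: [0.4891, -0.0067, 0.1843]
ee_rot: [[-0.038, -0.887, 0.459], [-0.998, 0.013, -0.059], [0.046, -0.461, -0.886]]
wrist_force: [0.4, -0.6, -1.8]
gripper_width: 0.129
gripper_force: 30.0
```

Run:
```python
from h import *
c=cam("wrist"); s=sense(); print(s["tcp_pos"],s["wrist_force"],s["time_s"])
save(c,"pics/w3.png")
z=s["ee_rot"][:,2] if hasattr(s["ee_rot"],"shape") else np.array(s["ee_rot"])[:,2]
print(proj(c,np.array(s["tcp_pos"])+z*.065))
for l in["panel","groove_left"]:
    r=landmark_of("wrist",l); print(l,[(np.round(x["point"],1),round(x["score"],2)) for x in r[:2]])
```

```text
[ 0.48990225 -0.00622602  0.1846368 ] [-0.34086123  0.39563416 -1.44369967] 4.975
[281.01338188 223.55222801]
panel [(array([294.1, 232.3]), 0.86)]
groove_left [(array([292.5, 257.2]), 0.96)]
```

View pics/w3.png

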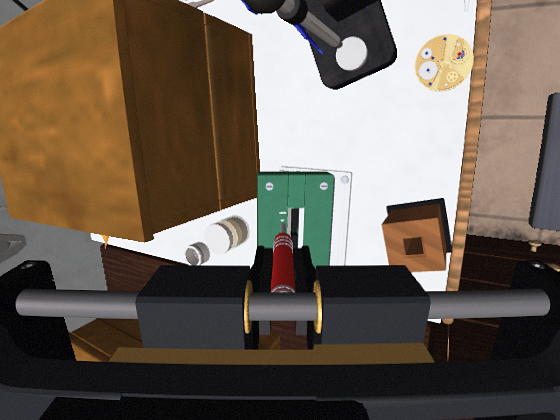

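Run:
```python
from h import *
s=sense(); print(np.round(s["joints"],2),np.round(s["joint_velocities"],2),np.round(s["tcp_pos"],4),np.round(s["ee_rot"],3).tolist())
```

```text
[ 20.14  -1.29 -54.64  47.03 -16.8  -64.79] [ 0.47  0.37  0.63  1.22  0.36 -0.64] [ 0.4913 -0.0049  0.1853] [[-0.038, -0.887, 0.461], [-0.998, 0.014, -0.056], [0.043, -0.462, -0.886]]
```

Request:
step_arm(linear=[[0, 0, 0], [0, 0, 0]], delta_rot=[[0, 0, 0], [0, 0, 0]], grip=[5, 5])

```text
time_s: 5.32
tcp_pos: [0.4914, -0.0044, 0.1854]
ee_rot: [[-0.036, -0.886, 0.461], [-0.998, 0.012, -0.056], [0.044, -0.463, -0.885]]
wrist_force: [-0.4, -0.3, -0.6]
gripper_width: 0.128
gripper_force: 30.0
```

Run:
```python
from h import *
s=sense(); print(np.round(s["joints"],2),np.round(s["joint_velocities"],2),np.round(s["tcp_pos"],4),np.round(s["ee_rot"],3).tolist())
```

```text
[ 20.15  -1.29 -54.69  47.24 -16.76 -64.89] [-0.15 -0.22 -0.45  0.55  0.09 -0.22] [ 0.4914 -0.0044  0.1854] [[-0.036, -0.886, 0.461], [-0.998, 0.012, -0.056], [0.044, -0.463, -0.885]]
```

The tilt was truncated near a joint limit: J5 is at −17 (limit −9) and J3 at −55. I'll gather a few joint/pose pairs to fit the arm's kinematics and choose a feasible tilt.

Request:
step_arm(linear=[[-10, -3, 8], [-10, -3, 8], [-10, -2, 9], [0, 0, 0]], delta_rot=[[0, 0, 0], [0, 0, 0], [0, 0, 0], [0, 0, 0]], grip=[5, 5, 5, 5])

```text
time_s: 5.82
tcp_pos: [0.5107, 0.0233, 0.1649]
ee_rot: [[-0.037, -0.887, 0.46], [-0.998, 0.011, -0.057], [0.046, -0.461, -0.886]]
wrist_force: [-0.7, 1.2, -1.2]
gripper_width: 0.127
gripper_force: 30.0
```

```bash
cat >> h.py <<'E'
import json
def log():
    s=sense(); r=[list(map(float,s["joints"])),np.array(s["tcp_pos"]).tolist(),np.array(s["ee_rot"]).tolist()]
    open("log.jsonl","a").write(json.dumps(r)+"\n"); print(np.round(r[0],2),np.round(r[1],4),np.round(r[2],3).tolist(),np.round(s["wrist_force"],1),s["time_s"]); return s
E
python3 -c "
from h import *
log()"
```

```text
[ 16.9    2.61 -56.62  64.67 -12.06 -80.06] [0.5107 0.0233 0.1649] [[-0.037, -0.887, 0.46], [-0.998, 0.011, -0.057], [0.046, -0.461, -0.886]] [-0.7  1.2 -1.2] 5.825
```

Request:
step_arm(linear=[[0, 0, -15], [0, 0, 0], [0, 0, 0]], delta_rot=[[-0.15, 0, 0], [-0.1, 0.1, 0], [0, 0, 0]], grip=[5, 5, 5])

```text
time_s: 6.2
tcp_pos: [0.527, 0.0082, 0.1831]
ee_rot: [[-0.1, -0.932, 0.349], [-0.981, 0.035, -0.189], [0.164, -0.361, -0.918]]
wrist_force: [-0.1, -0.4, -0.8]
gripper_width: 0.131
gripper_force: 30.0
```

Run:
```python
from h import *
log()
open("log.jsonl","a").write(json.dumps([[14.817,22.042,.453,0,-68.411,-14.817],[.625,0,.223],[[0,-1,0],[-1,0,0],[0,0,-1]]])+"\n"+json.dumps([[20.15,-1.29,-54.69,47.24,-16.76,-64.89],[.4914,-.0044,.1854],[[-.036,-.886,.461],[-.998,.012,-.056],[.044,-.463,-.885]]])+"\n")
D=[json.loads(l) for l in open("log.jsonl")]
from scipy.spatial.transform import Rotation as R
import itertools
from scipy.optimize import least_squares
# rotation: search signs
best=[]
for s in itertools.product([1,-1],repeat=3):
    e=0;M0=None
    for j,p,r in D:
        q=np.radians(j)
        A=R.from_euler('z',q[0])*R.from_euler('y',q[1]-q[2])*R.from_euler('x',s[0]*q[3])*R.from_euler('y',s[1]*q[4])*R.from_euler('x',s[2]*q[5])
        M=A.inv()*R.from_matrix(r)
        if M0 is None:M0=M
        e+=(M0.inv()*M).magnitude()
    best.append((e,s,M0.as_matrix().round(2).tolist()))
best.sort(key=lambda t:t[0]); print(best[0],best[1][:2])
```

```text
[ 26.26   5.93 -43.65  37.54 -32.05 -61.03] [0.527  0.0082 0.1831] [[-0.1, -0.932, 0.349], [-0.981, 0.035, -0.189], [0.164, -0.361, -0.918]] [-0.1 -0.4 -0.8] 6.2
(0.0004457408292504264, (-1, -1, -1), [[0.0, 0.0, 1.0], [-1.0, 0.0, 0.0], [0.0, -1.0, 0.0]]) (0.9873529001767586, (1, -1, 1))
```

```bash
cat >> h.py <<'E'
from scipy.spatial.transform import Rotation as R
from scipy.optimize import least_squares
M0=np.array([[0,0,1.],[-1,0,0],[0,-1,0]])
def chain(j):
    q=np.radians(j); E=R.from_euler
    A=E('z',q[0]);B=A*E('y',q[1]);C=B*E('y',-q[2]);D=C*E('x',-q[3]);F=D*E('y',-q[4]);G=F*E('x',-q[5])
    a,b,c,d,f=[X.as_matrix() for X in(A,B,C,D,F)]
    # a0,ds,h | L2 z | forearm x,z | wrist y | tool x
    cols=[a[:,0],a[:,1],[0,0,1],b[:,2],c[:,0],c[:,2],d[:,1],f[:,0]]
    return np.array(cols).T, G.as_matrix()@M0
def fitk():
    D=[json.loads(l) for l in open("log.jsonl")]
    A=np.vstack([chain(j)[0] for j,_,_ in D]); b=np.hstack([p for _,p,_ in D])
    prior=np.array([0,-.1,.3,.4,.4,0,-.05,.25]); lam=1e-3
    x=np.linalg.lstsq(np.vstack([A,lam*np.eye(8)]),np.hstack([b,lam*prior]),rcond=None)[0]
    return x,A@x-b,np.linalg.svd(A)[1]
LO=np.array([-179.83,-69.29,-61.27,-181.25,-171.15,-177.46]);HI=np.array([179.83,118.12,80.66,117.63,-9.14,177.46])
E
python3 - <<'E'
from h import *
x,r,sv=fitk(); print(np.round(x,4),np.round(r*1e3,2),np.round(sv,3))
E
```

```text
[-5.000e-04  0.000e+00  1.619e-01  5.643e-01  4.226e-01  1.000e-04
 -1.599e-01  3.065e-01] [-0.03 -0.01 -0.02  0.03 -0.01  0.07 -0.    0.   -0.01  0.01  0.02 -0.04] [3.933 3.127 2.398 0.827 0.472 0.293 0.111 0.048]
```

```bash
cat >> h.py <<'E'
KX=fitk()[0]
def fk(j):
    A,Rm=chain(j); return A@KX,Rm
def ik(tcp,z,starts,m=1.5):
    out=[]
    for s in starts:
        f=lambda j:np.hstack([(fk(j)[0]-tcp)*1e3,(fk(j)[1][:,2]-z)*300, (j[5]-s[5])*1e-4])
        o=least_squares(f,np.clip(s,LO+m+.1,HI-m-.1),bounds=(LO+m,HI-m)); out.append((o.cost,o.x))
    return sorted(out,key=lambda t:t[0])
E
python3 - <<'E'
from h import *
rng=np.random.default_rng(0)
O=np.array([.543,.022,.056]); n=np.array([-np.sin(np.radians(35)),0,np.cos(np.radians(35))])
st=[np.array([26,6,-44,37,-32,-61.])]+[rng.uniform(LO,HI) for _ in range(25)]
for y in(-.016,0,.016):
  for dep in(-.014,0,.03):
    tip=O+np.array([0,y,0])+n*dep
    r=ik(tip+n*.065,-n,st)
    print(y,dep,[(round(c,3),np.round(j[:6]).tolist()) for c,j in r[:3]])
E
```

```text
-0.016 -0.014 [(np.float64(1186.656), [-17.0, 14.0, -46.0, -155.0, -11.0, -172.0]), (np.float64(1186.656), [-17.0, 14.0, -46.0, -155.0, -11.0, 146.0]), (np.float64(1186.656), [-17.0, 14.0, -46.0, -155.0, -11.0, -175.0])]
-0.016 0 [(np.float64(1409.355), [-17.0, 12.0, -48.0, -160.0, -11.0, 47.0]), (np.float64(1409.355), [-17.0, 12.0, -48.0, -160.0, -11.0, -102.0]), (np.float64(1409.355), [-17.0, 12.0, -48.0, -160.0, -11.0, -136.0])]
-0.016 0.03 [(np.float64(1315.08), [18.0, 1.0, -57.0, 53.0, -11.0, -67.0]), (np.float64(1315.08), [18.0, 1.0, -57.0, 53.0, -11.0, -64.0]), (np.float64(1315.08), [18.0, 1.0, -57.0, 53.0, -11.0, 54.0])]
0 -0.014 [(np.float64(1003.399), [-16.0, 13.0, -47.0, -161.0, -11.0, 146.0]), (np.float64(1003.399), [-16.0, 13.0, -47.0, -161.0, -11.0, 51.0]), (np.float64(1003.399), [-16.0, 13.0, -47.0, -161.0, -11.0, -108.0])]
0 0 [(np.float64(1195.104), [-15.0, 11.0, -50.0, -167.0, -11.0, 173.0]), (np.float64(1195.104), [-15.0, 11.0, -50.0, -167.0, -11.0, 133.0]), (np.float64(1195.104), [-15.0, 11.0, -50.0, -167.0, -11.0, 52.0])]
0 0.03 [(np.float64(1262.801), [16.0, 1.0, -60.0, 69.0, -11.0, -61.0]), (np.float64(1262.801), [16.0, 1.0, -60.0, 69.0, -11.0, -72.0]), (np.float64(1262.801), [16.0, 1.0, -60.0, 69.0, -11.0, 38.0])]
0.016 -0.014 [(np.float64(829.034), [-14.0, 13.0, -48.0, -166.0, -11.0, 46.0]), (np.float64(829.034), [-14.0, 13.0, -48.0, -166.0, -11.0, -159.0]), (np.float64(829.034), [-14.0, 13.0, -48.0, -166.0, -11.0, 141.0])]
0.016 0 [(np.float64(990.971), [-13.0, 11.0, -51.0, -172.0, -11.0, -99.0]), (np.float64(990.971), [-13.0, 11.0, -51.0, -172.0, -11.0, 55.0]), (np.float64(990.971), [-13.0, 11.0, -51.0, -172.0, -11.0, 154.0])]
0.016 0.03 [(np.float64(1182.169), [17.0, 1.0, -60.0, 74.0, -11.0, -55.0]), (np.float64(1182.169), [17.0, 1.0, -60.0, 74.0, -11.0, 72.0]), (np.float64(1182.169), [17.0, 1.0, -60.0, 74.0, -11.0, 144.0])]
```

The fit is near exact. It shows that holding the punch along the tool axis can't reach the panel's 35° tilt. I'll put the punch back, then regrasp with the tool leaning about 20° backward and closing along y, so the panel pose only needs about 15° of tool tilt. First I check feasibility and plan the moves.

```bash
cat >> h.py <<'E'
def ikf(tcp,Rm,s,m=.5):
    f=lambda j:np.hstack([(fk(j)[0]-tcp)*1e3,(R.from_matrix(Rm).inv()*R.from_matrix(fk(j)[1])).as_rotvec()*300])
    o=least_squares(f,np.clip(s,LO+m+.1,HI-m-.1),bounds=(LO+m,HI-m)); return o.cost,o.x
def plan(tcp,Rm,n,cur=None):
    "n equal rows from current to target; prints rows in mm / rad and joint check"
    s=sense(); p=np.array(s["tcp_pos"]);r=R.from_matrix(s["ee_rot"]);j=np.array(s["joints"],float)
    if cur: p,r=cur[0],R.from_matrix(cur[1]); j=cur[2]
    w=(r.inv()*R.from_matrix(Rm)).as_rotvec()
    for k in range(1,n+1):
        pk=p+(tcp-p)/n; rk=r*R.from_rotvec(w/n); c,jn=ikf(pk,rk.as_matrix(),j)
        print(np.round(r.as_matrix().T@(pk-p)*1e3,1).tolist(),np.round(w/n,4).tolist(),"cost",round(c,2),"dj",np.round(np.abs(jn-j).max(),1),np.round(jn).tolist())
        p,r,j=pk,rk,jn
    return p,r.as_matrix(),j
def Rt(tilt):  # x_tool=-x world, then forward tilt deg (tool z toward +x)
    z=np.array([np.sin(np.radians(tilt)),0,-np.cos(np.radians(tilt))]); y=np.array([0,1.,0]); x=np.cross(y,z)
    return np.array([x,y,z]).T
RD=np.array([[0,-1,0],[-1,0,0],[0,0,-1.]])
E
python3 - <<'E'
from h import *
print(Rt(0))
a=plan(np.array([.4275,.0165,.165]),RD,4)
print("yaw"); b=plan(np.array([.4275,.0165,.165]),Rt(-20),10,a)
print("grasp"); z=Rt(-20)[:,2]; g=np.array([.4275,.0165,.089])+.019*z; print(g); c=plan(g,Rt(-20),2,b)
O=np.array([.543,.022,.056]); n=np.array([-np.sin(np.radians(35)),0,np.cos(np.radians(35))])
for tl in(10,15,20):
  for y in(-.016,.016):
    for d in(-.014,.03):
      t=O+[0,y,0]+n*(d+.084)+.019*Rt(tl)[:,2]
      cc,j=ikf(t,Rt(tl),c[2]); print(tl,y,d,round(cc,2),np.round(j))
E
```

```text
[[-1.  0.  0.]
 [ 0.  1.  0.]
 [ 0.  0. -1.]]
[-0.3, 24.9, -4.9] [-0.0913, -0.0453, -0.0174] cost 0.0 dj 13.4 [27.0, 5.0, -40.0, 24.0, -37.0, -49.0]
[-0.7, 18.9, -1.9] [-0.0913, -0.0453, -0.0174] cost 0.0 dj 10.5 [27.0, 6.0, -35.0, 14.0, -43.0, -38.0]
[-0.8, 14.2, -0.1] [-0.0913, -0.0453, -0.0174] cost 0.0 dj 8.8 [25.0, 7.0, -31.0, 6.0, -49.0, -29.0]
[-0.8, 10.6, 0.9] [-0.0913, -0.0453, -0.0174] cost 0.0 dj 7.3 [22.0, 9.0, -26.0, 0.0, -55.0, -22.0]
yaw
[-0.3, 3.1, 0.6] [-0.0274, 0.0274, 0.1553] cost 0.0 dj 10.0 [23.0, 9.0, -26.0, 1.0, -57.0, -32.0]
[0.2, 2.8, 0.6] [-0.0274, 0.0274, 0.1553] cost 0.0 dj 9.5 [23.0, 10.0, -25.0, 1.0, -59.0, -42.0]
[0.5, 2.5, 0.6] [-0.0274, 0.0274, 0.1553] cost 0.0 dj 9.0 [23.0, 11.0, -24.0, 1.0, -61.0, -51.0]
[0.8, 2.1, 0.6] [-0.0274, 0.0274, 0.1553] cost 0.0 dj 8.6 [23.0, 12.0, -23.0, 1.0, -64.0, -59.0]
[1.0, 1.7, 0.6] [-0.0274, 0.0274, 0.1553] cost 0.0 dj 8.3 [23.0, 13.0, -22.0, -0.0, -66.0, -67.0]
[1.1, 1.4, 0.6] [-0.0274, 0.0274, 0.1553] cost 0.0 dj 8.0 [22.0, 14.0, -20.0, -1.0, -68.0, -75.0]
[1.2, 1.1, 0.6] [-0.0274, 0.0274, 0.1553] cost 0.0 dj 7.8 
[... 551 characters left out ...]
 -105.0]
10 -0.016 -0.014 0.0 [  21.   14.  -36.    7.  -31. -117.]
10 -0.016 0.03 0.0 [  23.    9.  -36.    7.  -36. -118.]
10 0.016 -0.014 0.0 [  25.   14.  -36.    8.  -31. -122.]
10 0.016 0.03 0.0 [  27.    9.  -37.    8.  -36. -123.]
15 -0.016 -0.014 0.0 [  22.   13.  -42.   15.  -22. -125.]
15 -0.016 0.03 0.0 [  24.    7.  -42.   13.  -28. -124.]
15 0.016 -0.014 0.0 [  26.   13.  -43.   18.  -22. -132.]
15 0.016 0.03 0.0 [  28.    7.  -42.   15.  -28. -130.]
20 -0.016 -0.014 0.01 [  18.   11.  -53.   40.  -10. -147.]
20 -0.016 0.03 0.0 [  23.    5.  -49.   25.  -19. -136.]
20 0.016 -0.014 0.13 [  21.   11.  -54.   47.  -10. -156.]
20 0.016 0.03 0.0 [  27.    5.  -50.   29.  -19. -144.]
```

Request:
step_arm(linear=[[0, 22, -4.5], [-0.5, 17, -2.5], [-0.5, 14, -0.5], [-0.5, 11, 0], [-0.5, 8, 0.5], [0, 0, 0]], delta_rot=[[-0.073, -0.0362, -0.0139], [-0.073, -0.0362, -0.0139], [-0.073, -0.0362, -0.0139], [-0.073, -0.0362, -0.0139], [-0.073, -0.0362, -0.0139], [0, 0, 0]], grip=[5, 5, 5, 5, 5, 5])

```text
time_s: 6.95
tcp_pos: [0.4533, 0.0094, 0.1701]
ee_rot: [[-0.006, -1.0, -0.001], [-1.0, 0.006, -0.004], [0.004, 0.001, -1.0]]
wrist_force: [0.7, 0.4, -1.4]
gripper_width: 0.132
gripper_force: 30.0
```

Run:
```python
from h import *
log(); plan(np.array([.4273,.0162,.165]),RD,1)
c=cam("wrist"); cv2.imwrite("pics/w4.png",cv2.cvtColor(c["img"][100:320,180:400],cv2.COLOR_RGB2BGR)); print(proj(c,[.4273,.0162,.1]),proj(c,[.4273,.0162,.062]))
```

```text
[ 21.94   8.15 -27.14   0.2  -54.84 -22.4 ] [0.4533 0.0094 0.1701] [[-0.006, -1.0, -0.001], [-1.0, 0.006, -0.004], [0.004, 0.001, -1.0]] [ 0.7  0.4 -1.4] 6.95
[-6.7, 26.1, 5.1] [0.0011, -0.0036, -0.0059] cost 0.0 dj 3.6 [24.0, 6.0, -31.0, 0.0, -53.0, -24.0]
[314.7347515  229.25787042] [310.55037729 214.38839725]
```

View pics/w4.png

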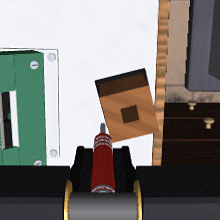

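The wrist picture shows the stand hole at (311, 214), matching the stored position. I'm going over it and lowering the punch back.

Request:
step_arm(linear=[[-6.7, 26, 0], [0, 0, 0], [0, 0, 0]], delta_rot=[[0.001, -0.0036, -0.006], [0, 0, 0], [0, 0, 0]], grip=[5, 5, 5])

```text
time_s: 7.38
tcp_pos: [0.4271, 0.0171, 0.1705]
ee_rot: [[0.004, -1.0, -0.0], [-1.0, -0.004, -0.0], [0.0, 0.0, -1.0]]
wrist_force: [0.3, 0.2, -0.8]
gripper_width: 0.133
gripper_force: 30.0
```

Run:
```python
from h import *
log(); plan(np.array([.4273,.0162,.0715]),RD,1)
```

```text
[ 2.425e+01  5.480e+00 -3.020e+01  1.000e-02 -5.435e+01 -2.405e+01] [0.4271 0.0171 0.1705] [[0.004, -1.0, -0.0], [-1.0, -0.004, -0.0], [0.0, 0.0, -1.0]] [ 0.3  0.2 -0.8] 7.375
[0.9, -0.2, 99.0] [0.0004, -0.0003, 0.0036] cost 0.0 dj 16.0 [24.0, 14.0, -38.0, -0.0, -38.0, -24.0]
```

Request:
step_arm(linear=[[1, 0, 25], [0, 0, 25], [0, 0, 25], [0, 0, 20], [0, 0, 4], [0, 0, 0], [0, 0, 0], [0, 0, 0]], delta_rot=[[0, 0, 0], [0, 0, 0], [0, 0, 0], [0, 0, 0], [0, 0, 0], [0, 0, 0], [0, 0, 0], [0, 0, 0]], grip=[5, 5, 5, 5, 5, 5, 50, 50])

```text
time_s: 8.38
tcp_pos: [0.4273, 0.0164, 0.072]
ee_rot: [[0.003, -1.0, -0.001], [-1.0, -0.003, 0.001], [-0.001, 0.001, -1.0]]
wrist_force: [-0.0, 0.2, -0.3]
gripper_width: 0.278
gripper_force: 0.0
```

Request:
step_arm(linear=[[0, 0, -20], [0, 0, -40], [0, 0, -40], [0, 0, 0]], delta_rot=[[0, 0, 0], [0, 0, 0], [0, 0, 0], [0, 0, 0]], grip=[50, 50, 50, 50])

```text
time_s: 8.88
tcp_pos: [0.4293, 0.017, 0.1749]
ee_rot: [[0.004, -1.0, 0.006], [-1.0, -0.004, 0.003], [-0.003, -0.006, -1.0]]
wrist_force: [0.4, 1.0, -0.1]
gripper_width: 0.564
gripper_force: 0.0
```

Run:
```python
from h import *
log(); z=Rt(-25)[:,2]; g=np.array([.4275,.0165,.089])+.019*z
plan(g-.085*z,Rt(-25),10)
```

```text
[ 2.410e+01  5.190e+00 -2.979e+01 -1.000e-02 -5.461e+01 -2.389e+01] [0.4293 0.017  0.1749] [[0.004, -1.0, 0.006], [-1.0, -0.004, 0.003], [-0.003, -0.006, -1.0]] [ 0.4  1.  -0.1] 8.875
[0.1, -2.6, 2.6] [-0.0346, 0.0349, 0.1547] cost 0.0 dj 9.9 [25.0, 7.0, -29.0, 1.0, -57.0, -34.0]
[-0.4, -2.4, 2.3] [-0.0346, 0.0349, 0.1547] cost 0.0 dj 9.2 [25.0, 9.0, -27.0, 1.0, -59.0, -43.0]
[-0.7, -2.1, 2.0] [-0.0346, 0.0349, 0.1547] cost 0.0 dj 8.7 [25.0, 10.0, -25.0, 1.0, -62.0, -52.0]
[-1.0, -1.8, 1.7] [-0.0346, 0.0349, 0.1547] cost 0.0 dj 8.2 [24.0, 12.0, -24.0, 1.0, -65.0, -60.0]
[-1.2, -1.5, 1.4] [-0.0346, 0.0349, 0.1547] cost 0.0 dj 7.9 [23.0, 14.0, -21.0, -0.0, -68.0, -68.0]
[-1.3, -1.2, 1.2] [-0.0346, 0.0349, 0.1547] cost 0.0 dj 7.6 [23.0, 16.0, -19.0, -1.0, -71.0, -75.0]
[-1.4, -1.0, 1.0] [-0.0346, 0.0349, 0.1547] cost 0.0 dj 7.5 [22.0, 18.0, -17.0, -2.0, -73.0, -83.0]
[-1.4, -0.7, 0.8] [-0.0346, 0.0349, 0.1547] cost 0.0 dj 7.4 [20.0, 19.0, -15.0, -4.0, -76.0, -90.0]
[-1.4, -0.4, 0.7] [-0.0346, 0.0349, 0.1547] cost 0.0 dj 7.3 [19.0, 21.0, -13.0, -6.0, -79.0, -98.0]
[-1.3, -0.2, 0.5] [-0.0346, 0.0349, 0.1547] cost 0.0 dj 7.3 [18.0, 22.0, -11.0, -7.0, -81.0, -105.0]
```

Request:
step_arm(linear=[[0, -2.6, 2.6], [-0.4, -2.4, 2.3], [-0.7, -2, 2], [-1, -1.8, 1.7], [-1.2, -1.5, 1.4], [-1.3, -1.2, 1.2], [-1.4, -1, 1], [-1.4, -0.7, 0.8], [-1.4, -0.4, 0.7], [-1.3, -0.2, 0.5]], delta_rot=[[-0.0346, 0.0349, 0.1547], [-0.0346, 0.0349, 0.1547], [-0.0346, 0.0349, 0.1547], [-0.0346, 0.0349, 0.1547], [-0.0346, 0.0349, 0.1547], [-0.0346, 0.0349, 0.1547], [-0.0346, 0.0349, 0.1547], [-0.0346, 0.0349, 0.1547], [-0.0346, 0.0349, 0.1547], [-0.0346, 0.0349, 0.1547]], grip=[50, 50, 50, 50, 50, 50, 50, 50, 50, 50])

```text
time_s: 10.12
tcp_pos: [0.4433, 0.016, 0.1533]
ee_rot: [[-0.901, 0.006, -0.433], [0.007, 1.0, -0.001], [0.433, -0.004, -0.901]]
wrist_force: [0.0, -0.5, 0.1]
gripper_width: 0.569
gripper_force: 0.0
```

Request:
step_arm(linear=[[0, 0, 0]], delta_rot=[[0, 0, 0]], grip=[50])

```text
time_s: 10.25
tcp_pos: [0.4436, 0.0155, 0.1531]
ee_rot: [[-0.902, 0.0, -0.432], [0.001, 1.0, -0.002], [0.432, -0.002, -0.902]]
wrist_force: [-0.6, 0.2, -0.1]
gripper_width: 0.576
gripper_force: 0.0
```

Run:
```python
from h import *
log(); z=Rt(-25)[:,2]; g=np.array([.4275,.0165,.089])+.019*z
plan(g,Rt(-25),1)
c=cam("wrist"); save(c,"pics/w5.png"); print(proj(c,[.4275,.0165,.12]),proj(c,[.4275,.0165,.062]))
r=landmark_of("wrist","punch"); print(r[:1]); 
for l in["panel","groove_left"]:
    r=landmark_of("wrist",l); print(l,[(np.round(x["point"],1),round(x["score"],2)) for x in r[:2]])
```

```text
[  17.57   22.47  -11.53   -7.48  -80.64 -104.8 ] [0.4436 0.0155 0.1531] [[-0.902, 0.0, -0.432], [0.001, 1.0, -0.002], [0.432, -0.002, -0.902]] [-0.6  0.2 -0.1] 10.25
[-13.3, 1.1, 83.8] [-0.002, -0.0101, -0.0015] cost 0.0 dj 12.3 [18.0, 26.0, -20.0, -8.0, -68.0, -104.0]
[282.88301757 238.1910121 ] [282.96957023 241.6248443 ]
[{'point': [282.4, 243.0], 'score': 0.82}]
panel []
groove_left []
```

View pics/w5.png

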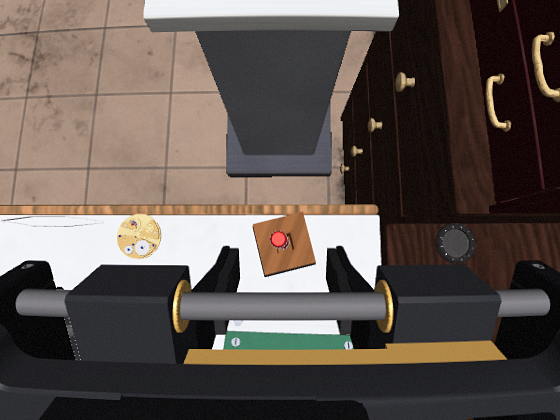

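The punch top shows at (279, 240), about 2–3 mm toward −y of prediction. I'm approaching along the tool axis and closing.

Request:
step_arm(linear=[[-13.3, -1, 0], [0, 0, 28], [0, 0, 28], [0, 0, 28], [0, 0, 0], [0, 0, 0], [0, 0, 0], [0, 0, 0], [0, 0, 0], [0, 0, 0]], delta_rot=[[-0.002, -0.01, -0.0015], [0, 0, 0], [0, 0, 0], [0, 0, 0], [0, 0, 0], [0, 0, 0], [0, 0, 0], [0, 0, 0], [0, 0, 0], [0, 0, 0]], grip=[50, 50, 50, 50, 5, 5, 5, 5, 5, 5])

```text
time_s: 11.7
tcp_pos: [0.4208, 0.015, 0.0726]
ee_rot: [[-0.907, -0.0, -0.42], [-0.0, 1.0, 0.0], [0.42, 0.0, -0.907]]
wrist_force: [0.2, 0.2, 1.9]
gripper_width: 0.127
gripper_force: 30.0
```

Request:
step_arm(linear=[[0, 0, 0], [0, 0, 0]], delta_rot=[[0, 0, 0], [0, 0, 0]], grip=[5, 5])

```text
time_s: 11.95
tcp_pos: [0.4207, 0.015, 0.0725]
ee_rot: [[-0.907, -0.0, -0.42], [-0.0, 1.0, -0.0], [0.42, -0.0, -0.907]]
wrist_force: [0.7, 0.2, 3.3]
gripper_width: 0.126
gripper_force: 30.0
```

Run:
```python
from h import *
s=log()
Rm=np.array(s["ee_rot"]); t=np.array(s["tcp_pos"]); print("grasp pt",t-.019*Rm[:,2], s["gripper_force"])
```

```text
[  18.28   26.04  -19.63   -8.16  -68.28 -103.65] [0.4207 0.015  0.0725] [[-0.907, -0.0, -0.42], [-0.0, 1.0, -0.0], [0.42, -0.0, -0.907]] [0.7 0.2 3.3] 11.95
grasp pt [0.42871108 0.01495943 0.08974834] 29.99756343133413
```

```bash
cat >> h.py <<'E'
RG=np.array([[-.907,0,-.42],[0,1,0],[.42,0,-.907]]); TG=np.array([.4207,.015,.0725])
TT=RG.T@(np.array([.428,.015,.005])-TG)   # tip in tool
PN=np.array([-np.sin(np.radians(35)),0,np.cos(np.radians(35))]); PO=np.array([.543,.022,.056])
PR=Rt(35-24.83)
def tcp_for(tip,Rm): return tip-Rm@TT
E
python3 - <<'E'
from h import *
print(np.round(TT,4))
a=plan(TG+[0,0,.095],RG,3)
b=plan(tcp_for(PO+PN*.035,PR),PR,6,a); print(b[0])
E
```

```text
[-0.035   0.      0.0582]
[13.3, 0.0, -28.7] [-0.0, -0.0001, 0.0] cost 0.0 dj 4.1 [18.0, 24.0, -18.0, -8.0, -72.0, -104.0]
[8.9, 0.0, -19.2] [-0.0, -0.0001, 0.0] cost 0.0 dj 2.7 [18.0, 22.0, -17.0, -8.0, -75.0, -105.0]
[5.9, 0.0, -12.8] [-0.0, -0.0001, 0.0] cost 0.0 dj 1.8 [18.0, 21.0, -16.0, -8.0, -77.0, -105.0]
[-9.0, 1.2, -3.5] [0.0, -0.1019, -0.0] cost 0.0 dj 5.7 [19.0, 19.0, -18.0, -6.0, -71.0, -106.0]
[-7.7, 1.0, -2.1] [0.0, -0.1019, -0.0] cost 0.0 dj 6.1 [20.0, 16.0, -21.0, -5.0, -65.0, -108.0]
[-6.6, 0.8, -1.1] [0.0, -0.1019, -0.0] cost 0.0 dj 6.5 [21.0, 13.0, -25.0, -3.0, -59.0, -110.0]
[-5.5, 0.7, -0.4] [0.0, -0.1019, -0.0] cost 0.0 dj 7.0 [23.0, 11.0, -29.0, -1.0, -52.0, -112.0]
[-4.6, 0.6, 0.2] [0.0, -0.1019, -0.0] cost 0.0 dj 7.5 [24.0, 8.0, -33.0, 3.0, -44.0, -116.0]
[-3.8, 0.5, 0.5] [0.0, -0.1019, -0.0] cost 0.0 dj 8.1 [26.0, 6.0, -39.0, 8.0, -36.0, -122.0]
[0.45896848 0.01965145 0.1369494 ]
```

```bash
sed -i 's|pk=p+(tcp-p)/n;|pk=p+(tcp-p)/(n-k+1);|' h.py
python3 - <<'E'
from h import *
a=plan(TG+[0,0,.095],RG,3)
b=plan(tcp_for(PO+PN*.035,PR),PR,6,a); print(b[0])
E
```

```text
[13.3, 0.0, -28.7] [-0.0, -0.0001, 0.0] cost 0.0 dj 4.1 [18.0, 24.0, -18.0, -8.0, -72.0, -104.0]
[13.3, 0.0, -28.7] [-0.0, -0.0001, 0.0] cost 0.0 dj 4.1 [18.0, 21.0, -16.0, -8.0, -76.0, -105.0]
[13.3, 0.0, -28.7] [-0.0, -0.0001, 0.0] cost 0.0 dj 4.1 [18.0, 19.0, -14.0, -8.0, -81.0, -105.0]
[-10.9, 1.2, 0.8] [0.0, -0.1019, -0.0] cost 0.0 dj 6.2 [19.0, 17.0, -17.0, -6.0, -74.0, -106.0]
[-10.8, 1.2, 1.9] [0.0, -0.1019, -0.0] cost 0.0 dj 6.6 [20.0, 15.0, -20.0, -5.0, -68.0, -108.0]
[-10.5, 1.2, 3.0] [0.0, -0.1019, -0.0] cost 0.0 dj 7.0 [21.0, 13.0, -23.0, -3.0, -61.0, -110.0]
[-10.2, 1.2, 4.0] [0.0, -0.1019, -0.0] cost 0.0 dj 7.5 [22.0, 11.0, -27.0, -1.0, -53.0, -112.0]
[-9.7, 1.2, 5.0] [0.0, -0.1019, -0.0] cost 0.0 dj 8.1 [24.0, 10.0, -31.0, 2.0, -45.0, -115.0]
[-9.2, 1.2, 6.0] [0.0, -0.1019, -0.0] cost 0.0 dj 8.9 [25.0, 8.0, -37.0, 7.0, -36.0, -120.0]
[0.47823453 0.022      0.13573825]
```

Request:
step_arm(linear=[[13.3, 0, -28.7], [13.3, 0, -28.7], [13.3, 0, -28.7], [-10.9, 1.2, 0.8], [-10.8, 1.2, 1.9], [-10.5, 1.2, 3], [-10.2, 1.2, 4], [-9.7, 1.2, 5], [-9.2, 1.2, 6], [0, 0, 0]], delta_rot=[[0, 0, 0], [0, 0, 0], [0, 0, 0], [0, -0.1019, 0], [0, -0.1019, 0], [0, -0.1019, 0], [0, -0.1019, 0], [0, -0.1019, 0], [0, -0.1019, 0], [0, 0, 0]], grip=[5, 5, 5, 5, 5, 5, 5, 5, 5, 5])

```text
time_s: 13.2
tcp_pos: [0.4751, 0.0212, 0.134]
ee_rot: [[-0.985, -0.0, 0.171], [-0.001, 1.0, -0.002], [-0.171, -0.002, -0.985]]
wrist_force: [0.3, -0.2, -1.0]
gripper_width: 0.128
gripper_force: 30.0
```

Run:
```python
from h import *
s=log(); c=cam("wrist"); save(c,"pics/w6.png")
Rm=np.array(s["ee_rot"]);t=np.array(s["tcp_pos"]); tip=t+Rm@TT; print("tip",tip,proj(c,tip))
for l in["panel","groove_left"]:
    r=landmark_of("wrist",l); print(l,[(np.round(x["point"],1),round(x["score"],2)) for x in r[:2]])
for P in([0,0],[0,.028],[0,-.028]): print(proj(c,PO+np.array([0,P[1],0])))
```

```text
[  24.95    8.12  -36.82    7.14  -36.38 -120.35] [0.4751 0.0212 0.134 ] [[-0.985, -0.0, 0.171], [-0.001, 1.0, -0.002], [-0.171, -0.002, -0.985]] [ 0.3 -0.2 -1. ] 13.2
tip [0.51947064 0.02112986 0.08266701] [281.13578788 269.05509663]
panel [(array([281.7, 267.2]), 0.68), (array([276.5, 132. ]), 0.41)]
groove_left [(array([315.3, 269.7]), 0.86)]
[282.27435737 271.43297783]
[313.45241686 271.48914407]
[251.10199248 271.30210483]
```

View pics/w6.png

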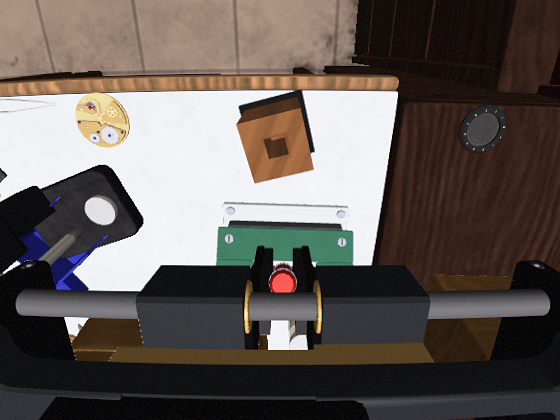

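The gripper hides the tip and groove here. The panel's lower face screws show at (229, 239) and (342, 242). I'll fit the panel pose using the four screws across the saved wrist pictures.

Run:
```python
from h import *
c0=cam("wrist"); m=np.array(c0["mount"])
def mk(t,Rm):
    T=np.eye(4);T[:3,:3]=Rm;T[:3,3]=t; d=dict(c0); d["c2w"]=T@m; return d
V=[("w",mk([.625,0,.223],RD),[((346,169),(1,-1)),((379,169),(-1,-1)),((337,261),(1,1)),((370,257),(-1,1))]),
("w2",mk([.43105,.01825,.22298],np.array([[0,-1,.002],[-1,0,0],[0,-.002,-1]])),[((153,151),(1,-1)),((205,150),(-1,-1)),((159,244),(1,1)),((210,238),(-1,1))]),
("w6",c0,[((229,239),(-1,-1)),((342,242),(-1,1))])]
obs=[]
for n,c,pts in V:
    im=cv2.imread(f"pics/{n}.png").astype(int); B,G,Rr=im[...,0],im[...,1],im[...,2]
    gr=(G-Rr)
    for p,sg in pts:
        x,y=p; w=np.clip(40-gr[y-6:y+7,x-6:x+7],0,60)*1.0
        # keep blob connected to brightest grey
        lab=cv2.connectedComponents((w>15).astype(np.uint8))[1]
        yy,xx=np.mgrid[-6:7,-6:7]; k=lab[(np.where(lab>0,xx**2+yy**2,999)).argmin()//13,(np.where(lab>0,xx**2+yy**2,999)).argmin()%13]
        w=w*(lab==k); q=(x+(w*xx).sum()/w.sum(),y+(w*yy).sum()/w.sum()); print(n,p,np.round(q,1),int((lab==k).sum())); obs.append((n,c,q,sg))
def pt(v,sg):
    yaw=v[3]; Rp=R.from_euler('z',yaw).as_matrix()@np.array([[np.cos(np.radians(35)),0,-np.sin(np.radians(35))],[0,1,0],[np.sin(np.radians(35)),0,np.cos(np.radians(35))]])
    return v[:3]+Rp@np.array([sg[0]*v[4],sg[1]*v[5],.005])
f=lambda v:np.hstack([proj(c,pt(v,sg))-q for n,c,q,sg in obs]+[(v[:3]-[.543,.022,.056])*100])
o=least_squares(f,[.543,.022,.056,0,.028,.05],loss="soft_l1"); print(np.round(o.x,4),np.round(f(o.x),1).tolist())
for l in["groove_left","panel"]:
    pass
g=o.x[:3]+R.from_euler('z',o.x[3]).apply([0,.028,0]); print("groove_left",g,[np.round(proj(c,g),1) for n,c,_ in V],"nets w(354,234) w2(182.6,220.2) w6(315.3,269.7)")
```

```text
w (346, 169) [344.7 168.2] 39
w (379, 169) [378.9 165.2] 27
w (337, 261) [336.1 259.9] 30
w (370, 257) [370. 257.] 169
w2 (153, 151) [152.2 149.9] 49
w2 (205, 150) [203.4 147.9] 41
w2 (159, 244) [160.3 243.6] 36
w2 (210, 238) [206.7 234.5] 31
w6 (229, 239) [228.6 238.2] 59
w6 (342, 242) [341.5 241.6] 59
[ 0.5439  0.0229  0.0549 -0.0365  0.026   0.0511] [1.1, 0.3, -0.1, 0.2, 0.4, 0.7, -2.2, -6.6, -0.1, 0.4, -1.7, 0.4, -0.4, 1.1, -1.7, 1.5, -2.9, -2.5, -1.9, -2.2, 0.1, 0.1, -0.1]
groove_left [0.54495857 0.05083188 0.05488437] [array([351.7, 235.2]), array([180.6, 219.7]), array([312.8, 267.6])] nets w(354,234) w2(182.6,220.2) w6(315.3,269.7)
```

Panel fit: origin about (0.544, 0.024, 0.055), yaw −2°. I'll work in the panel frame from here, going above the −y end of the groove and then feeling downward.

```bash
cat >> h.py <<'E'
YAW=-.0365; RZ=R.from_euler('z',YAW).as_matrix(); PO=np.array([.544,.0242,.055])
t35=np.radians(35); RP=RZ@np.array([[np.cos(t35),0,-np.sin(t35)],[0,1,0],[np.sin(t35),0,np.cos(t35)]])
PR=RZ@Rt(35-24.83)
def where():
    s=sense(); Rm=np.array(s["ee_rot"]); t=np.array(s["tcp_pos"])
    print("tip in panel mm",np.round(RP.T@(t+Rm@TT-PO)*1e3,2),"F panel",np.round(RP.T@np.array(s["wrist_force"]),2),"t",s["time_s"],"J",np.round(s["joints"],1))
def go(x,y,z,n):
    return plan(tcp_for(PO+RP@np.array([x,y,z])/1e3,PR),PR,n)
E
python3 - <<'E'
from h import *
where(); go(0,-20,12,3)
print("unit panel x,y,z in tool:",np.round(PR.T@RP,3).tolist())
E
```

```text
tip in panel mm [ 0.21 -2.56 36.02] F panel [ 0.52 -0.04 -0.95] t 13.4 J [  24.9    8.2  -36.4    7.2  -36.4 -120.4]
[-3.1, -5.4, 7.3] [0.0022, -0.0003, 0.0118] cost 0.0 dj 1.0 [24.0, 9.0, -37.0, 7.0, -35.0, -120.0]
[-3.2, -5.4, 7.3] [0.0022, -0.0003, 0.0118] cost 0.0 dj 1.0 [23.0, 10.0, -37.0, 7.0, -34.0, -120.0]
[-3.2, -5.3, 7.3] [0.0022, -0.0003, 0.0118] cost 0.0 dj 1.0 [22.0, 11.0, -37.0, 8.0, -33.0, -120.0]
unit panel x,y,z in tool: [[-0.908, 0.0, 0.42], [-0.0, 1.0, 0.0], [-0.42, -0.0, -0.908]]
```

Request:
step_arm(linear=[[-3.1, -5.4, 7.3], [-3.2, -5.4, 7.3], [-3.2, -5.3, 7.3], [0, 0, 0]], delta_rot=[[0.0022, 0, 0.0118], [0.0022, 0, 0.0118], [0.0022, 0, 0.0118], [0, 0, 0]], grip=[5, 5, 5, 5])

```text
time_s: 13.9
tcp_pos: [0.4907, 0.0052, 0.1144]
ee_rot: [[-0.984, 0.038, 0.174], [0.037, 0.999, -0.008], [-0.174, -0.001, -0.985]]
wrist_force: [1.1, -0.3, -0.1]
gripper_width: 0.126
gripper_force: 30.0
```

```bash
python3 -c "
from h import *
where(); go(0,-20,8,1)
c=cam('side'); s=sense(); tip=np.array(s['tcp_pos'])+np.array(s['ee_rot'])@TT
print(proj(c,tip),proj(c,PO))
u,v=map(int,proj(c,PO)); a=c['img'][v-45:v+30,u-50:u+50]; d=cam('scene'); print(proj(d,tip),proj(d,PO)); u,v=map(int,proj(d,PO)); b=d['img'][v-45:v+30,u-50:u+50]
cv2.imwrite('pics/s7.png',cv2.cvtColor(cv2.resize(np.hstack([a,b]),(800,300),interpolation=cv2.INTER_CUBIC),cv2.COLOR_RGB2BGR))"
```

```text
tip in panel mm [ -1.83 -21.08  11.35] F panel [ 0.83 -0.3  -0.68] t 13.9 J [  22.2   11.1  -36.7    7.6  -33.3 -120.4]
[-2.9, 1.0, 2.4] [-0.0014, -0.0028, -0.0008] cost 0.0 dj 0.4 [22.0, 12.0, -37.0, 8.0, -33.0, -120.0]
[259.06755189 194.39287524] [260.92006205 187.49692328]
[277.06284025 215.31948   ] [267.19510889 220.34112278]
```

View pics/s7.png

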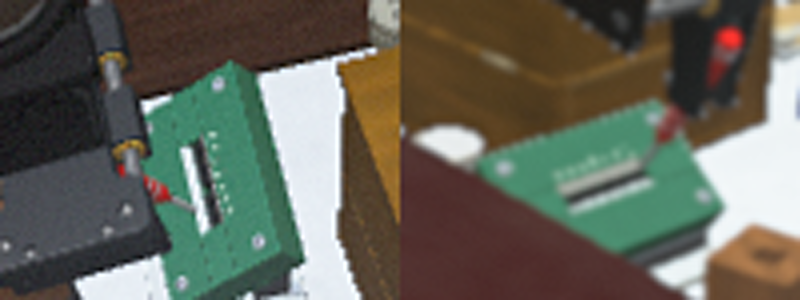

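The side and scene crops show the tip above the groove's near (−y) end, and both tip and groove project within a pixel of prediction. I'm lowering into the groove to feel for the floor.

Request:
step_arm(linear=[[-3, 1, 2.5], [-1.3, 0, 2.7], [0, 0, 0]], delta_rot=[[-0.0014, -0.0028, -0.0008], [0, 0, 0], [0, 0, 0]], grip=[5, 5, 5])

```text
time_s: 14.38
tcp_pos: [0.4961, 0.0068, 0.1109]
ee_rot: [[-0.983, 0.035, 0.178], [0.035, 0.999, -0.006], [-0.178, 0.001, -0.984]]
wrist_force: [-0.7, 0.0, -0.3]
gripper_width: 0.125
gripper_force: 30.0
```

```bash
python3 -c "
from h import *
where()"
```

```text
tip in panel mm [  0.83 -19.04   5.47] F panel [-0.77  0.02  0.13] t 14.375 J [  22.1   11.8  -36.5    7.7  -32.5 -120.3]
```

Request:
step_arm(linear=[[-0.85, 0, 1.8], [0, 0, 0], [0, 0, 0]], delta_rot=[[0, 0, 0], [0, 0, 0], [0, 0, 0]], grip=[5, 5, 5])

```text
time_s: 14.75
tcp_pos: [0.4972, 0.0066, 0.1095]
ee_rot: [[-0.983, 0.035, 0.178], [0.035, 0.999, -0.005], [-0.179, 0.001, -0.984]]
wrist_force: [-0.4, -0.2, -1.3]
gripper_width: 0.127
gripper_force: 30.0
```

```bash
python3 -c "
from h import *
where()"
```

```text
tip in panel mm [  0.95 -19.15   3.61] F panel [-1.02 -0.19 -0.85] t 14.75 J [  22.    12.1  -36.5    7.8  -32.2 -120.3]
```

Request:
step_arm(linear=[[0, 0, 2.2], [0, 0, 0], [0, 0, 0]], delta_rot=[[0, 0, 0], [0, 0, 0], [0, 0, 0]], grip=[5, 5, 5])

```text
time_s: 15.12
tcp_pos: [0.4976, 0.0066, 0.1073]
ee_rot: [[-0.983, 0.035, 0.178], [0.035, 0.999, -0.005], [-0.178, 0.001, -0.984]]
wrist_force: [0.5, 0.7, -0.6]
gripper_width: 0.132
gripper_force: 30.0
```

```bash
python3 -c "
from h import *
where()"
```

```text
tip in panel mm [-1.000e-02 -1.917e+01  1.590e+00] F panel [ 0.07  0.72 -0.78] t 15.125 J [  22.    12.3  -36.6    7.8  -31.9 -120.4]
```

Request:
step_arm(linear=[[-0.6, 0, 1.4], [0, 0, 0], [0, 0, 0]], delta_rot=[[0, 0, 0], [0, 0, 0], [0, 0, 0]], grip=[5, 5, 5])

```text
time_s: 15.5
tcp_pos: [0.4985, 0.0066, 0.106]
ee_rot: [[-0.983, 0.035, 0.178], [0.035, 0.999, -0.005], [-0.178, 0.001, -0.984]]
wrist_force: [-0.1, -0.7, 0.2]
gripper_width: 0.128
gripper_force: 30.0
```

```bash
python3 -c "
from h import *
where()"
```

```text
tip in panel mm [ -0.03 -19.15   0.06] F panel [ 0.03 -0.72  0.23] t 15.5 J [  22.    12.5  -36.6    7.9  -31.7 -120.3]
```

Request:
step_arm(linear=[[-0.4, 0, 0.9], [0, 0, 0]], delta_rot=[[0, 0, 0], [0, 0, 0]], grip=[5, 5])

```text
time_s: 15.75
tcp_pos: [0.4991, 0.0066, 0.1052]
ee_rot: [[-0.983, 0.035, 0.178], [0.035, 0.999, -0.006], [-0.178, 0.001, -0.984]]
wrist_force: [0.5, 0.6, -0.3]
gripper_width: 0.129
gripper_force: 30.0
```

```bash
python3 -c "
from h import *
where()"
```

```text
tip in panel mm [ -0.06 -19.14  -0.97] F panel [ 0.18  0.64 -0.49] t 15.75 J [  21.9   12.6  -36.6    7.9  -31.6 -120.3]
```

Request:
step_arm(linear=[[-0.4, 0, 0.9], [0, 0, 0]], delta_rot=[[0, 0, 0], [0, 0, 0]], grip=[5, 5])

```text
time_s: 16.0
tcp_pos: [0.4996, 0.0066, 0.1043]
ee_rot: [[-0.983, 0.035, 0.178], [0.035, 0.999, -0.006], [-0.178, 0.001, -0.984]]
wrist_force: [0.3, 0.5, -1.0]
gripper_width: 0.132
gripper_force: 30.0
```

```bash
python3 -c "
from h import *
where()"
```

```text
tip in panel mm [ -0.08 -19.14  -1.96] F panel [-0.35  0.47 -0.94] t 16.0 J [  21.9   12.7  -36.6    7.9  -31.5 -120.3]
```

Request:
step_arm(linear=[[-0.4, 0, 0.9], [0, 0, 0]], delta_rot=[[0, 0, 0], [0, 0, 0]], grip=[5, 5])

```text
time_s: 16.25
tcp_pos: [0.5001, 0.0065, 0.1037]
ee_rot: [[-0.983, 0.035, 0.178], [0.035, 0.999, -0.006], [-0.178, 0.001, -0.984]]
wrist_force: [-0.9, -0.4, 1.2]
gripper_width: 0.13
gripper_force: 30.0
```

```bash
python3 -c "
from h import *
where()"
```

```text
tip in panel mm [ -0.04 -19.19  -2.77] F panel [-0.03 -0.48  1.45] t 16.25 J [  21.9   12.8  -36.6    7.9  -31.4 -120.3]
```

Request:
step_arm(linear=[[-0.4, 0, 0.9], [0, 0, 0]], delta_rot=[[0, 0, 0], [0, 0, 0]], grip=[5, 5])

```text
time_s: 16.5
tcp_pos: [0.5003, 0.0064, 0.1033]
ee_rot: [[-0.983, 0.035, 0.178], [0.035, 0.999, -0.006], [-0.178, 0.0, -0.984]]
wrist_force: [-4.1, 1.1, 6.2]
gripper_width: 0.131
gripper_force: 30.0
```

```bash
python3 -c "
from h import *
where()"
```

```text
tip in panel mm [ -0.12 -19.34  -3.22] F panel [0.16 0.96 7.44] t 16.5 J [  21.8   12.9  -36.6    7.9  -31.3 -120.3]
```

Floor contact: 7 N square to the floor at panel z ≈ −2.7. Now I slide along +y with this light preload.

Request:
step_arm(linear=[[0, 2, 0], [0, 2, 0], [0, 0, 0]], delta_rot=[[0, 0, 0], [0, 0, 0], [0, 0, 0]], grip=[5, 5, 5])

```text
time_s: 16.88
tcp_pos: [0.4999, 0.0096, 0.103]
ee_rot: [[-0.984, 0.036, 0.176], [0.035, 0.999, -0.007], [-0.177, -0.001, -0.984]]
wrist_force: [-3.7, -2.0, 6.3]
gripper_width: 0.127
gripper_force: 30.0
```

```bash
python3 -c "
from h import *
where()"
```

```text
tip in panel mm [ -0.82 -16.25  -3.12] F panel [ 0.58 -2.16  7.23] t 16.875 J [  22.3   12.9  -36.7    8.1  -31.4 -120.9]
```

Request:
step_arm(linear=[[0, 3, 0], [0, 0, 0]], delta_rot=[[0, 0, 0], [0, 0, 0]], grip=[5, 5])

```text
time_s: 17.12
tcp_pos: [0.4996, 0.0124, 0.1028]
ee_rot: [[-0.984, 0.036, 0.176], [0.035, 0.999, -0.007], [-0.176, -0.001, -0.984]]
wrist_force: [-4.6, -2.6, 5.5]
gripper_width: 0.126
gripper_force: 30.0
```

```bash
python3 -c "
from h import *
where()"
```

```text
tip in panel mm [ -1.32 -13.41  -3.12] F panel [-0.52 -2.75  7.1 ] t 17.125 J [  22.7   12.9  -36.7    8.2  -31.4 -121.4]
```

Request:
step_arm(linear=[[-0.9, 3, -0.4], [0, 0, 0]], delta_rot=[[0, 0, 0], [0, 0, 0]], grip=[5, 5])

```text
time_s: 17.38
tcp_pos: [0.4999, 0.0151, 0.103]
ee_rot: [[-0.984, 0.036, 0.174], [0.036, 0.999, -0.008], [-0.174, -0.002, -0.985]]
wrist_force: [-4.7, -2.8, 5.8]
gripper_width: 0.129
gripper_force: 30.0
```

```bash
python3 -c "
from h import *
where()"
```

```text
tip in panel mm [ -1.11 -10.76  -3.09] F panel [-0.46 -3.01  7.42] t 17.375 J [  23.    13.   -36.6    8.3  -31.6 -121.8]
```

Request:
step_arm(linear=[[-0.4, 3, -0.2], [0, 0, 0]], delta_rot=[[0, 0, 0], [0, 0, 0]], grip=[5, 5])

```text
time_s: 17.62
tcp_pos: [0.5003, 0.0182, 0.1031]
ee_rot: [[-0.984, 0.036, 0.174], [0.036, 0.999, -0.008], [-0.174, -0.002, -0.985]]
wrist_force: [-5.4, -1.8, 5.8]
gripper_width: 0.127
gripper_force: 30.0
```

```bash
python3 -c "
from h import *
where()"
```

```text
tip in panel mm [-0.83 -7.72 -3.15] F panel [-1.02 -2.02  7.75] t 17.625 J [  23.3   13.   -36.5    8.4  -31.7 -122.2]
```

Request:
step_arm(linear=[[0, 3, 0], [0, 0, 0]], delta_rot=[[0, 0, 0], [0, 0, 0]], grip=[5, 5])

```text
time_s: 17.88
tcp_pos: [0.5029, 0.0228, 0.1037]
ee_rot: [[-0.983, 0.035, 0.18], [0.034, 0.999, -0.005], [-0.18, 0.001, -0.984]]
wrist_force: [-0.2, 0.2, -1.0]
gripper_width: 0.128
gripper_force: 30.0
```

```bash
python3 -c "
from h import *
where()"
```

```text
tip in panel mm [ 1.88 -2.75 -4.06] F panel [-0.77  0.2  -0.67] t 17.875 J [  23.7   13.1  -36.4    8.5  -31.4 -122.6]
```

Request:
step_arm(linear=[[0, 3, 0], [0, 0, 0]], delta_rot=[[0, 0, 0], [0, 0, 0]], grip=[5, 5])

```text
time_s: 18.12
tcp_pos: [0.5026, 0.0254, 0.1035]
ee_rot: [[-0.983, 0.035, 0.178], [0.035, 0.999, -0.006], [-0.178, 0.0, -0.984]]
wrist_force: [1.2, -2.1, -0.4]
gripper_width: 0.127
gripper_force: 30.0
```

```bash
python3 -c "
from h import *
where()"
```

```text
tip in panel mm [ 1.4  -0.2  -3.95] F panel [ 0.77 -2.08 -1.07] t 18.125 J [  24.1   13.1  -36.4    8.6  -31.5 -123.1]
```

The tip dropped and the normal force vanished at y ≈ −3, then the far wall pushed back at y ≈ −0.2. So it's in the hole. I'll back off 2 mm and go down.

Request:
step_arm(linear=[[0.4, -2, 0.2], [-0.8, 0, 1.8], [0, 0, 0]], delta_rot=[[0, 0, 0], [0, 0, 0], [0, 0, 0]], grip=[5, 5, 5])

```text
time_s: 18.5
tcp_pos: [0.5033, 0.0235, 0.1015]
ee_rot: [[-0.983, 0.035, 0.178], [0.035, 0.999, -0.005], [-0.178, 0.001, -0.984]]
wrist_force: [0.1, -0.2, -0.5]
gripper_width: 0.124
gripper_force: 30.0
```

```bash
python3 -c "
from h import *
where()"
```

```text
tip in panel mm [ 0.81 -2.04 -5.98] F panel [-0.22 -0.17 -0.48] t 18.5 J [  23.8   13.4  -36.5    8.6  -31.1 -122.8]
```

Request:
step_arm(linear=[[-0.6, 0, 1.4], [0, 0, 0]], delta_rot=[[0, 0, 0], [0, 0, 0]], grip=[5, 5])

```text
time_s: 18.75
tcp_pos: [0.5041, 0.0235, 0.1003]
ee_rot: [[-0.983, 0.035, 0.178], [0.035, 0.999, -0.006], [-0.178, 0.001, -0.984]]
wrist_force: [-0.4, -0.6, 0.3]
gripper_width: 0.127
gripper_force: 30.0
```

```bash
python3 -c "
from h import *
where()"
```

```text
tip in panel mm [ 0.77 -2.1  -7.46] F panel [-0.18 -0.63  0.47] t 18.75 J [  23.8   13.5  -36.5    8.6  -31.  -122.8]
```

Well below the floor with no side force. I'm continuing down onto the pin.

Request:
step_arm(linear=[[-0.8, 0, 1.8], [0, 0, 0]], delta_rot=[[0, 0, 0], [0, 0, 0]], grip=[5, 5])

```text
time_s: 19.0
tcp_pos: [0.5052, 0.0234, 0.0989]
ee_rot: [[-0.983, 0.035, 0.178], [0.035, 0.999, -0.006], [-0.179, 0.001, -0.984]]
wrist_force: [-0.9, 0.7, 1.2]
gripper_width: 0.128
gripper_force: 30.0
```

```bash
python3 -c "
from h import *
where()"
```

```text
tip in panel mm [ 0.91 -2.11 -9.28] F panel [-0.08  0.64  1.55] t 19.0 J [  23.7   13.8  -36.5    8.6  -30.8 -122.8]
```

Request:
step_arm(linear=[[-0.8, 0, 1.8], [0, 0, 0]], delta_rot=[[0, 0, 0], [0, 0, 0]], grip=[5, 5])

```text
time_s: 19.25
tcp_pos: [0.5063, 0.0233, 0.0972]
ee_rot: [[-0.983, 0.035, 0.178], [0.035, 0.999, -0.006], [-0.179, 0.001, -0.984]]
wrist_force: [-0.9, 0.2, 1.8]
gripper_width: 0.13
gripper_force: 30.0
```

```bash
python3 -c "
from h import *
where()"
```

```text
tip in panel mm [  0.85  -2.15 -11.28] F panel [0.31 0.15 2.01] t 19.25 J [  23.6   14.   -36.5    8.7  -30.5 -122.8]
```

Request:
step_arm(linear=[[-0.8, 0, 1.8], [0, 0, 0]], delta_rot=[[0, 0, 0], [0, 0, 0]], grip=[5, 5])

```text
time_s: 19.5
tcp_pos: [0.5075, 0.0233, 0.0955]
ee_rot: [[-0.983, 0.035, 0.179], [0.035, 0.999, -0.005], [-0.179, 0.001, -0.984]]
wrist_force: [-1.5, 0.4, 1.9]
gripper_width: 0.125
gripper_force: 30.0
```

```bash
python3 -c "
from h import *
where()"
```

```text
tip in panel mm [  0.85  -2.1  -13.37] F panel [-0.15  0.37  2.41] t 19.5 J [  23.5   14.3  -36.4    8.7  -30.3 -122.7]
```

Request:
step_arm(linear=[[-0.8, 0, 1.8], [0, 0, 0]], delta_rot=[[0, 0, 0], [0, 0, 0]], grip=[5, 5])

```text
time_s: 19.75
tcp_pos: [0.5086, 0.0233, 0.0939]
ee_rot: [[-0.983, 0.035, 0.179], [0.035, 0.999, -0.005], [-0.179, 0.001, -0.984]]
wrist_force: [-1.6, 0.4, 2.2]
gripper_width: 0.127
gripper_force: 30.0
```

Request:
step_arm(linear=[[-0.6, 0, 1.3], [0, 0, 0]], delta_rot=[[0, 0, 0], [0, 0, 0]], grip=[5, 5])

```text
time_s: 20.0
tcp_pos: [0.5094, 0.0233, 0.0927]
ee_rot: [[-0.983, 0.035, 0.179], [0.035, 0.999, -0.005], [-0.179, 0.001, -0.984]]
wrist_force: [-0.5, -0.3, 2.0]
gripper_width: 0.13
gripper_force: 30.0
```

```bash
python3 -c "
from h import *
where()"
```

```text
tip in panel mm [  0.79  -2.09 -16.76] F panel [ 0.75 -0.35  1.97] t 20.0 J [  23.4   14.7  -36.4    8.8  -29.9 -122.7]
```

Request:
step_arm(linear=[[-0.4, 0, 0.9], [0, 0, 0]], delta_rot=[[0, 0, 0], [0, 0, 0]], grip=[5, 5])

```text
time_s: 20.25
tcp_pos: [0.5097, 0.0232, 0.0923]
ee_rot: [[-0.983, 0.035, 0.178], [0.035, 0.999, -0.006], [-0.178, 0.001, -0.984]]
wrist_force: [-3.8, 0.9, 6.6]
gripper_width: 0.127
gripper_force: 30.0
```

```bash
python3 -c "
from h import *
where()"
```

```text
tip in panel mm [  0.77  -2.2  -17.25] F panel [0.64 0.75 7.6 ] t 20.25 J [  23.4   14.7  -36.4    8.8  -29.9 -122.7]
```

The force rises at the expected depth (14.5 mm below the floor). I'll press firmer to make sure it's fully home.

Request:
step_arm(linear=[[-0.4, 0, 0.9], [0, 0, 0], [0, 0, 0]], delta_rot=[[0, 0, 0], [0, 0, 0], [0, 0, 0]], grip=[5, 5, 5])

```text
time_s: 20.62
tcp_pos: [0.5098, 0.023, 0.092]
ee_rot: [[-0.983, 0.035, 0.178], [0.035, 0.999, -0.006], [-0.178, 0.0, -0.984]]
wrist_force: [-6.6, 1.4, 11.8]
gripper_width: 0.123
gripper_force: 30.0
```

```bash
python3 -c "
from h import *
where()"
```

```text
tip in panel mm [  0.67  -2.34 -17.61] F panel [ 1.29  1.15 13.45] t 20.625 J [  23.4   14.8  -36.4    8.8  -29.8 -122.7]
```

Request:
step_arm(linear=[[-0.3, 0, 0.6], [0, 0, 0], [0, 0, 0]], delta_rot=[[0, 0, 0], [0, 0, 0], [0, 0, 0]], grip=[5, 5, 5])

```text
time_s: 21.0
tcp_pos: [0.51, 0.0229, 0.0918]
ee_rot: [[-0.983, 0.035, 0.178], [0.035, 0.999, -0.006], [-0.178, 0.0, -0.984]]
wrist_force: [-9.9, 2.0, 14.8]
gripper_width: 0.128
gripper_force: 30.0
```

```bash
python3 -c "
from h import *
where(); 
s=sense(); print(RG); z=PR"
```

```text
tip in panel mm [  0.68  -2.42 -17.88] F panel [ 0.34  1.61 17.8 ] t 21.0 J [  23.4   14.8  -36.4    8.8  -29.8 -122.7]
[[-0.907  0.    -0.42 ]
 [ 0.     1.     0.   ]
 [ 0.42   0.    -0.907]]
```

The pin holds at about 18 N, so it's home. Withdrawing along the panel normal.

Request:
step_arm(linear=[[2.1, 0, -4.5], [4.2, 0, -9.1], [8.4, 0, -18.2], [8.4, 0, -18.2], [0, 0, 0]], delta_rot=[[0, 0, 0], [0, 0, 0], [0, 0, 0], [0, 0, 0], [0, 0, 0]], grip=[5, 5, 5, 5, 5])

```text
time_s: 21.62
tcp_pos: [0.4794, 0.0246, 0.1368]
ee_rot: [[-0.983, 0.035, 0.181], [0.035, 0.999, -0.004], [-0.181, 0.002, -0.983]]
wrist_force: [0.2, -0.2, -0.1]
gripper_width: 0.128
gripper_force: 30.0
```

Run:
```python
from h import *
where(); log()
b=plan(TG+[0,0,.095],RG,7)
```

```text
tip in panel mm [ 1.65 -1.79 36.67] F panel [ 0.16 -0.17 -0.18] t 21.625 J [  25.4    8.1  -36.7    7.9  -36.1 -123.4]
[  25.37    8.07  -36.75    7.93  -36.1  -123.41] [0.4794 0.0246 0.1368] [[-0.983, 0.035, 0.181], [0.035, 0.999, -0.004], [-0.181, 0.002, -0.983]] [ 0.2 -0.2 -0.1] 21.625
[7.4, -1.6, -5.8] [0.0009, 0.088, -0.005] cost 0.0 dj 7.7 [24.0, 9.0, -32.0, 3.0, -44.0, -118.0]
[7.9, -1.6, -5.1] [0.0009, 0.088, -0.005] cost 0.0 dj 7.1 [23.0, 11.0, -28.0, 0.0, -51.0, -115.0]
[8.3, -1.6, -4.4] [0.0009, 0.088, -0.005] cost 0.0 dj 6.6 [22.0, 12.0, -25.0, -2.0, -58.0, -112.0]
[8.7, -1.5, -3.7] [0.0009, 0.088, -0.005] cost 0.0 dj 6.3 [21.0, 14.0, -22.0, -4.0, -64.0, -110.0]
[9.0, -1.5, -2.9] [0.0009, 0.088, -0.005] cost 0.0 dj 5.9 [20.0, 15.0, -19.0, -5.0, -70.0, -108.0]
[9.2, -1.5, -2.1] [0.0009, 0.088, -0.005] cost 0.0 dj 5.6 [19.0, 17.0, -16.0, -7.0, -75.0, -107.0]
[9.4, -1.4, -1.3] [0.0009, 0.088, -0.005] cost 0.0 dj 5.3 [18.0, 19.0, -14.0, -8.0, -81.0, -105.0]
```

Request:
step_arm(linear=[[7.4, -1.6, -5.8], [7.9, -1.6, -5.1], [8.3, -1.6, -4.4], [8.7, -1.5, -3.7], [9, -1.5, -2.9], [9.2, -1.5, -2.1], [9.4, -1.4, -1.3], [0, 0, 0], [0, 0, 0]], delta_rot=[[0.0009, 0.088, -0.005], [0.0009, 0.088, -0.005], [0.0009, 0.088, -0.005], [0.0009, 0.088, -0.005], [0.0009, 0.088, -0.005], [0.0009, 0.088, -0.005], [0.0009, 0.088, -0.005], [0, 0, 0], [0, 0, 0]], grip=[5, 5, 5, 5, 5, 5, 5, 5, 5])

```text
time_s: 22.75
tcp_pos: [0.4205, 0.0147, 0.1658]
ee_rot: [[-0.906, 0.0, -0.423], [0.001, 1.0, -0.001], [0.422, -0.001, -0.906]]
wrist_force: [0.1, -0.1, -0.9]
gripper_width: 0.132
gripper_force: 30.0
```

Run:
```python
from h import *
s=log(); b=plan(TG+[0,0,.095],RG,1)
tip=np.array(s["tcp_pos"])+np.array(s["ee_rot"])@TT; print(tip)
P=[]
for n in("side","scene"):
    c=cam(n); u,v=proj(c,[.428,.015,.09]); u=int(u);v=int(v); P.append(c["img"][v-45:v+45,u-60:u+60]); print(n,np.round((proj(c,tip)-[u-60,v-45])*10/3,0),np.round((proj(c,[.4275,.0155,.061])-[u-60,v-45])*10/3,0))
cv2.imwrite("pics/s8.png",cv2.cvtColor(cv2.resize(np.hstack(P),(800,300),interpolation=cv2.INTER_CUBIC),cv2.COLOR_RGB2BGR))
```

```text
[  18.29   19.29  -14.14   -7.68  -80.54 -105.46] [0.4205 0.0147 0.1658] [[-0.906, 0.0, -0.423], [0.001, 1.0, -0.001], [0.422, -0.001, -0.906]] [ 0.1 -0.1 -0.9] 22.75
[0.5, 0.3, -1.6] [-0.0009, -0.0025, -0.001] cost 0.0 dj 0.2 [18.0, 19.0, -14.0, -8.0, -81.0, -105.0]
[0.42763538 0.01464541 0.09833778]
side [199. 147.] [209. 173.]
scene [203. 139.] [199. 196.]
```

View pics/s8.png

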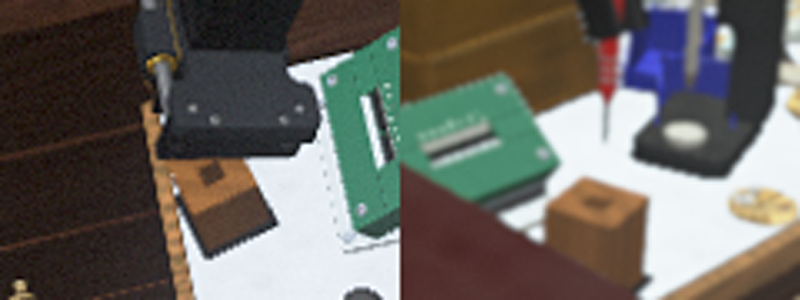

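The scene crop shows the punch hanging upright with its tip at (205, 140), as predicted, over the stand hole. Lowering.

Request:
step_arm(linear=[[-8, 0.5, 18], [-8.3, 0, 18], [-8.4, 0, 18.1], [-8.4, 0, 18.1], [0, 0, 0], [0, 0, 0]], delta_rot=[[-0.001, -0.0025, -0.001], [0, 0, 0], [0, 0, 0], [0, 0, 0], [0, 0, 0], [0, 0, 0]], grip=[5, 5, 5, 5, 5, 5])

```text
time_s: 23.6
tcp_pos: [0.4205, 0.0154, 0.0878]
ee_rot: [[-0.908, -0.001, -0.42], [-0.001, 1.0, 0.0], [0.42, 0.001, -0.908]]
wrist_force: [1.1, 0.1, -1.2]
gripper_width: 0.127
gripper_force: 30.0
```

Run:
```python
from h import *
s=log(); b=plan(TG+[0,0,0.0005],RG,1)
```

```text
[  18.34   24.75  -18.94   -8.08  -70.17 -103.94] [0.4205 0.0154 0.0878] [[-0.908, -0.001, -0.42], [-0.001, 1.0, 0.0], [0.42, 0.001, -0.908]] [ 1.1  0.1 -1.2] 23.6
[-6.4, -0.4, 13.3] [0.0002, 0.0008, 0.0008] cost 0.0 dj 1.8 [18.0, 26.0, -20.0, -8.0, -68.0, -104.0]
```

Request:
step_arm(linear=[[-3.3, -0.4, 7], [-2.3, 0, 5], [0, 0, 0], [0, 0, 0]], delta_rot=[[0, 0, 0], [0, 0, 0], [0, 0, 0], [0, 0, 0]], grip=[5, 5, 5, 5])

```text
time_s: 24.1
tcp_pos: [0.4205, 0.015, 0.0737]
ee_rot: [[-0.908, -0.0, -0.42], [-0.0, 1.0, 0.0], [0.42, 0.001, -0.908]]
wrist_force: [1.7, 0.1, -2.0]
gripper_width: 0.126
gripper_force: 30.0
```

Run:
```python
from h import *
s=log()
```

```text
[  18.28   25.91  -19.62   -8.17  -68.39 -103.64] [0.4205 0.015  0.0737] [[-0.908, -0.0, -0.42], [-0.0, 1.0, 0.0], [0.42, 0.001, -0.908]] [ 1.7  0.1 -2. ] 24.1
```

Seated within about 1 mm of the original height with no jam. I'm releasing and retreating along the tool axis.

Request:
step_arm(linear=[[0, 0, 0], [0, 0, 0], [0, 0, 0], [0, 0, 0], [0, 0, -10], [0, 0, -30], [0, 0, -30], [0, 0, -30], [0, 0, 0]], delta_rot=[[0, 0, 0], [0, 0, 0], [0, 0, 0], [0, 0, 0], [0, 0, 0], [0, 0, 0], [0, 0, 0], [0, 0, 0], [0, 0, 0]], grip=[50, 50, 50, 50, 50, 50, 50, 50, 50])

```text
time_s: 25.22
tcp_pos: [0.4644, 0.0151, 0.1667]
ee_rot: [[-0.91, -0.0, -0.415], [-0.001, 1.0, 0.001], [0.415, 0.002, -0.91]]
wrist_force: [-0.9, 0.9, -0.2]
gripper_width: 0.572
gripper_force: 0.0
```

Run:
```python
from h import *
s=log()
P=[]
w=cam("wrist"); print("w",proj(w,[.428,.015,.12])); print(landmark_of("wrist","punch")[:1])
for n in("side","scene"):
    c=cam(n); u,v=proj(c,[.428,.015,.09]); u=int(u);v=int(v); P.append(cv2.resize(c["img"][v-45:v+45,u-60:u+60],(400,300),interpolation=cv2.INTER_CUBIC))
P.append(w["img"][120:420,80:480])
cv2.imwrite("pics/s9.png",cv2.cvtColor(cv2.resize(np.hstack(P),(800,200),interpolation=cv2.INTER_AREA),cv2.COLOR_RGB2BGR))
```

```text
[  16.97   22.89   -8.34   -7.09  -82.39 -104.52] [0.4644 0.0151 0.1667] [[-0.91, -0.0, -0.415], [-0.001, 1.0, 0.001], [0.415, 0.002, -0.91]] [-0.9  0.9 -0.2] 25.225
w [281.27473495 210.33431306]
[{'point': [282.5, 223.4], 'score': 0.67}]
```

View pics/s9.png

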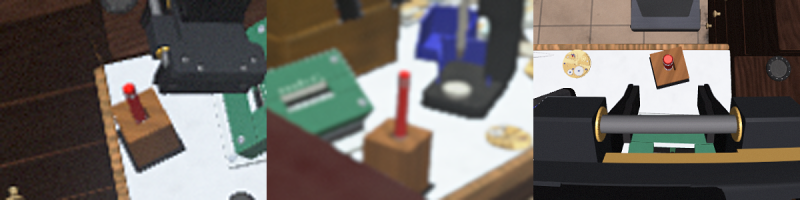

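The punch stands upright in its stand in all three views, and the gripper is clear of it. Handing in.

```bash
python3 -c "
from station import finish_job
print(finish_job())"
```

```text
the job is handed in; nothing more can be done
None
```

I pressed the locking pin home (it held firm at about 18 N, at about the expected depth), stood the punch back in its stand and let go, and handed the job in at about 25 s; no verdict came back.

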